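# Reset the tripped relay by feel, then switch the bench back on

### The job

One of the three overload relays in the bench's switch box has tripped: press the round reset buttons straight down, slowly and gently, until you find the one that snaps over, stop pressing it as soon as it snaps (never drive it on down to its stop) and let it stay down; the healthy ones only feel soft and spring back. Then push the switch box's lever fully over, away from the robot, to switch the bench on, and leave everything else on the bench where it lies.

Things in the scene. Friction and masses are not known exactly. Their poses are not given: they have to be found in the camera images.
- console: grey switch box with an aluminium top plate, fixed on the bench: 240 (x) x 440 (y) x 60 high. Origin at the centre of its underside on the bench; x points from its front (robot side) to its back, y to its left end, z up; its top plate is 60 above the origin.
- place_left (a point): point on the top plate under the axis of the left reset button. The three buttons look alike: grey domed cap 60 in diameter (flat middle 50), 14 thick, over a black housing. An unpressed cap's top stands 52 to 60 above this point, different for each button and not reported. A cap slides straight down, at most 22 mm. Which place holds the tripped relay changes every time and cannot be seen.
- place_middle (a point): the same for the middle button, 105 to the right (-y of the console) of the left one. Two buttons are healthy: the force rises steadily from about 1.2 N at 0.4 to 0.5 N/mm all the way down, with no drop, and they come back up when let go.
- place_right (a point): the same for the right button, 105 right of the middle one. The tripped button, wherever it is: its force climbs to about 7 N at 4 mm down, then falls away to nothing by about 11 mm, where it snaps on down by itself and stays down at about 17 mm; 2 mm further is too far.
- telltale (a joint): height in m by which the white tell-tale bar (76 long, 14 wide) at the console's back has risen: 0 while tripped (under 0.001 until the force starts to drop, about 0.005 just before the snap), about 0.012 once reset, over 0.0165 when the button is forced too far down. Shows the relay's state only; not to be touched.
- telltale_slot (a point): centre of the top of the tell-tale's slot, 95 behind the console's centre
- isolator (a joint): angle in rad of the lever: 0 to 0.15 at the start (off, leaning to the front), 1.0 fully over to the back (on). Its axis is in line with the console's origin (at its x = 0), along the console's y, 82 above the console's origin; needs under 2 N at its ball and stays where it is left; end stop slightly springy. Steel rod 10 thick, black ball 26 in diameter centred 100 from the axis, about 170 above the bench.
- isolator_tip (a point): centre of the lever's black ball
- offcut: bystander lying on the console in front of the buttons: wood offcut 35 x 100 x 22, origin at the centre of its underside
- glue_bottle: bystander: white bottle 60 in diameter, 150 tall, left of the console, origin under its centre
- chisel: bystander: chisel 220 long with a round wooden handle, in front of the console, lying along its own x, origin under its middle
- mallet: bystander: wooden mallet 260 long, right of the console, lying along its own x, origin under its middle
- try_square: bystander: try square with a 120 long dark stock and a 150 long steel blade, behind the console, origin under the middle of its stock

How it is judged:
By the outcome, as a careful person would: the job done as asked, in the order asked, and still so for the second after the job is handed in, with the robot touching nothing.
It also fails if it takes over 72 s, if anything falls off the work surface, if the arm or the gripper's body presses on something with over 40 N, if the wrist force passes 120 N, or if a joint passes its speed limit or range.

### The arm

A 7-joint arm with a two-finger parallel gripper is mounted at the origin on the work surface. World frame = base frame: x ahead of the robot, y to its left, z up, the work surface at z = 0. Lengths are in mm, angles in rad, forces in N, time in s.
With the tool pointing down it reaches from about 400 to 875 mm from the base axis. Payload 4.4 kg.
Tool frame: the origin (TCP) lies midway between the tips of the shut fingers; the grasp point (between the pads) lies behind it (ctrl.grip_point_offset is the x of the grasp point in the tool frame, in mm); x points along the fingers, z is the direction in which the jaws open and shut, and the axes are right-handed (so a half turn about x gives the same grasp; the last joint's range is limited). The gripper opens to 85 mm and grips with 20 to 120 N. Pads are 22 mm wide; open, the fingers measure 114 mm over their backs; the gripper's body (76 mm by 85 mm) begins 54 mm behind the grasp point. The pads swing forward as they close: fully open they stand 13 mm farther back than shut.
Start: joints at [-1.216, 0.628, 0.038, 1.517, -0.027, 0.996, -0.02], TCP at [265.497, 593.321, 195.313] pointing down, gripper open.
Joint ranges: [-3.06, 3.06], [-0.37, 2.12], [-1.25, 1.32], [0.18, 2.47], [-1.1, 4.24], [0.23, 1.98], [-2.94, 2.94]. Speed limits (rad/s): [2.57, 2.57, 3.14, 3.14, 3.14, 3.14, 3.14].

### API

Orientations are given as [roll, pitch, yaw] about the fixed x, y, z axes, in that order (R = Rz(yaw) Ry(pitch) Rx(roll)).
In Python, from cell import status, eyes, ctrl gives the robot as it stands. The module is installed in compiled form; this text tells all that it offers.
- The arm moves only by the tool apply_moves, never from a script. Its argument "targets" is a list of rows, each a list of 3 entries, a list of its own where there are three numbers: the shift along the tool's x, y, z in mm, then the turn about the tool's x in degrees, then the finger opening in mm, from 0 to 85.4. In form: [[[dx, dy, dz], roll, claw], ...]. A call has 1 to 10 rows; each row shifts and turns the pose as measured when the row begins, along the tool's axes as they then stand; what a row does not reach is not made up. A row lasts 1/8 s, in which the tool goes at most 62.5 mm and 10.7 degrees, less where a joint would pass 70% of its speed; a pose out of reach is approached as far as the arm can. A call is refused whole if a number of a shift passes 62.5 or a number of a turn 10.7, either way. A call with a gripper value outside its range is refused whole. The fingers move at their own pace and stop on an object; the grip force is fixed at half the most. Time passes only in rows, so rows that do not move let the fingers close. It gives the time, the measured TCP pose, the force and the opening at its end, in the units of the state.
- status.read_state(): the state, without advancing time (a new reading comes with each control period).
- eyes.get_image(name): name is "scene" or "top" or "wrist"; returns (picture, depth): 480x640x3 uint8, blue, green, red; 480x640 float32, mm along the optical axis (not along the pixel's ray), 0 where there is no reading.
- eyes.camera_params(name): a dict with "fx", "fy", "cx", "cy" (pixels), "dist" ([k1, k2, p1, p2, k3] as OpenCV has them; the pictures are not rectified), "R" (3x3) and "t" (3): a world point X has camera coordinates R X + t. Camera axes: x right, y down, z forward; pixel columns grow to the right and rows downward; lengths in mm; the calibration is good to about 2 mm. A picture is of the moment at which its call begins: read the wrist's pose just before it. camera_params takes no time and is no camera call; for the wrist camera it gives the pose at the moment of the call.
- ctrl.finish_job(): hands the job in, once; it reports no verdict.
The state is a dict: "clock": time; "qpos": joint angles; "qd": joint speeds; "tau": joint torques, N m; "eef_pos": TCP position; "tool_rot": TCP orientation; "force": force on the tool from outside, world axes, zero at the start; "torque": the same for the moment, N m; "width": finger opening in mm.
Only numpy, scipy, OpenCV 4.12 (cv2) and the standard library are available. Lean on these libraries where they do the work, as an engineer would, in place of code of your own. Each camera call takes 0.05 s, during which the arm holds its last target.

## Working session

There is one attempt and no reset: what is moved stays moved. The work goes in short steps, Python scripts to look and compute and a tool call to move; the robot and the scene stay as the last step left them, time stands still between calls to the robot, and variables do not carry over. Pictures are saved under pics/ and viewed, and the job is handed in when it is done.

Besides the shell and the picture viewer there is one more tool, called as name(argument=value, ...), one argument or row to a line, values as JSON. apply_moves: Moves the arm, as the interface text tells. Its arguments: {"type":"object","properties":{"targets":{"type":"array"}},"required":["targets"]}

```bash
mkdir -p pics; python3 - <<'E'
from cell import status, eyes, ctrl
import cv2,numpy as np
s=status.read_state();print({k:np.round(v,3).tolist() for k,v in s.items()},ctrl.grip_point_offset)
for n in("scene","top"):
    im,d=eyes.get_image(n);cv2.imwrite(f"pics/{n}0.png",im);np.save(f"{n}0.npy",d)
    p=eyes.camera_params(n);print(n,{k:np.round(v,3).tolist() for k,v in p.items()})
E
```

```text
{'clock': 0.0, 'qpos': [-1.216, 0.629, 0.038, 1.518, -0.027, 0.996, -0.02], 'qd': [0.0, -0.0, -0.0, -0.001, 0.0, -0.001, 0.001], 'tau': [0.0, -56.34, 1.226, -19.345, 0.011, 0.011, -0.0], 'eef_pos': [265.208, 592.707, 194.423], 'tool_rot': [-3.132, 1.569, -1.982], 'force': [-0.003, -0.082, -0.436], 'torque': [-0.02, -0.015, -0.053], 'width': 85.533} -18.700000000000003
scene {'fx': 434.369, 'fy': 434.369, 'cx': 311.552, 'cy': 238.966, 'dist': [-0.071, 0.0, 0.0, 0.0, 0.0], 'R': [[0.77, 0.637, -0.012], [0.497, -0.612, -0.615], [-0.399, 0.467, -0.789]], 't': [-474.583, -201.822, 1193.832]}
top {'fx': 479.193, 'fy': 479.193, 'cx': 321.966, 'cy': 242.433, 'dist': [-0.119, 0.0, 0.0, 0.0, 0.0], 'R': [[-0.005, -1.0, 0.019], [-0.992, 0.002, -0.124], [0.124, -0.02, -0.992]], 't': [7.106, 603.625, 1014.286]}
```

View pics/scene0.png

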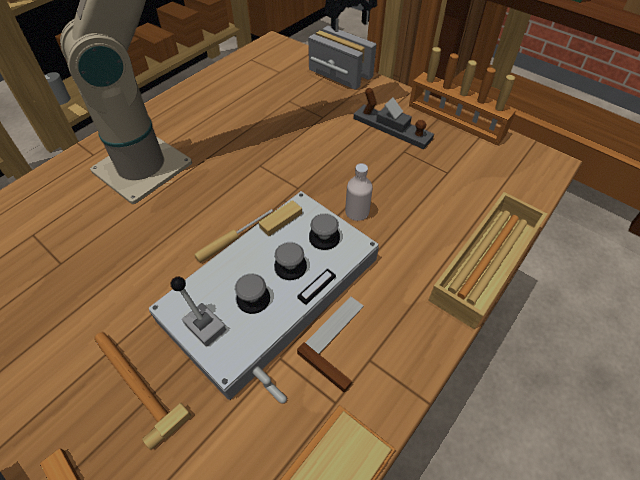

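View pics/top0.png

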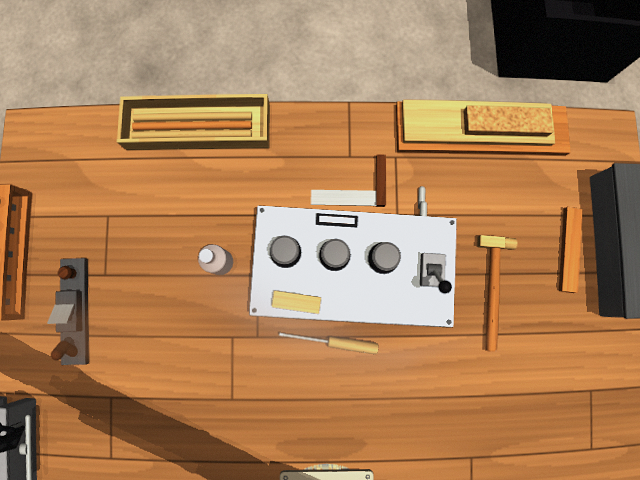

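The scene view shows the grey console with three caps, the offcut on its front edge and the lever at its right end. In the top view the caps are at about (285,251), (334,255) and (384,257), the ball is at (445,286), and the plate spans about (250–457, 206–327).

```bash
cat > h.py <<'E'
import cv2,numpy as np
from cell import status,eyes,ctrl
def ray(n,uv,p=None):
    p=p or eyes.camera_params(n);K=np.array([[p['fx'],0,p['cx']],[0,p['fy'],p['cy']],[0,0,1.]])
    q=cv2.undistortPoints(np.array(uv,float).reshape(-1,1,2),K,np.array(p['dist'],float)).reshape(-1,2)
    R=np.array(p['R']);t=np.array(p['t']);d=np.c_[q,np.ones(len(q))]@R
    return -R.T@t,d
def plane(n,uv,z,p=None):
    o,d=ray(n,uv,p);return o+d*((z-o[2])/d[:,2])[:,None]
def bydepth(n,uv,D,p=None):
    o,d=ray(n,uv,p);v=np.array([D[int(round(y)),int(round(x))] for x,y in uv]);return o+d*v[:,None]
def tri(n1,u1,n2,u2):
    o1,d1=ray(n1,[u1]);o2,d2=ray(n2,[u2]);A=np.c_[d1[0],-d2[0]];s=np.linalg.lstsq(A,o2-o1,rcond=None)[0]
    a=o1+s[0]*d1[0];b=o2+s[1]*d2[0];return (a+b)/2,np.linalg.norm(a-b)
E
cat > m.py <<'E'
from h import *
np.set_printoptions(precision=1,suppress=True)
im=cv2.imread("pics/top0.png");D=np.load("top0.npy")
sc=cv2.imread("pics/scene0.png");S=np.load("scene0.npy")
hsv=cv2.cvtColor(im,cv2.COLOR_BGR2HSV)
# plate
m=((hsv[...,1]<40)&(hsv[...,2]>185)).astype(np.uint8)*255
m[:, :245]=0;m[:,465:]=0;m[:203]=0;m[330:]=0
m=cv2.morphologyEx(m,cv2.MORPH_OPEN,np.ones((5,5)))
cs,_=cv2.findContours(m,0,2);c=max(cs,key=cv2.contourArea)
h=cv2.convexHull(c)[:,0].astype(float)
P=plane("top",h,60)
r=cv2.minAreaRect(P[:,:2].astype(np.float32));print("plate",r, cv2.boxPoints(r))
print("plate z",bydepth("top",[(310,230),(310,290),(410,290),(360,310),(440,310)],D)[:,2])
# caps
for n,I,DD,boxes in(("top",im,D,[(285,251),(334,255),(384,257)]),("scene",sc,S,[(324,223),(289,252),(250,286)])):
    for u,v in boxes:
        q=bydepth(n,[(u,v)],DD)[0]
        yy,xx=np.mgrid[v-30:v+30,u-30:u+30];pts=np.c_[xx.ravel(),yy.ravel()]
        X=bydepth(n,pts,DD);ok=(X[:,2]>q[2]-4)&(X[:,2]<q[2]+4)&(np.hypot(*(X[:,:2]-q[:2]).T)<45)
        (cx,cy),rad=cv2.minEnclosingCircle(X[ok][:,:2].astype(np.float32))
        print(n,q,"n",ok.sum(),"mean",X[ok].mean(0),"circ",cx,cy,rad,"med z",np.median(X[ok][:,2]),np.percentile(X[ok][:,2],95))
for n,I,(u,v) in(("top",im,(445,286)),("scene",sc,(178,284))):
    w=(I[v-14:v+14,u-14:u+14].max(2)<45).astype(np.uint8)
    _,lab,st,ce=cv2.connectedComponentsWithStats(w);k=1+np.argmax(st[1:,4]);print(n,ce[k]+[u-14,v-14],st[k])
    if n=="top":a=ce[k]+[u-14,v-14]
    else:print(tri("top",a,"scene",ce[k]+[u-14,v-14]))
E
python3 m.py
```

```text
plate ((550.9163208007812, -64.36883544921875), (434.67852783203125, 235.86572265625), 86.26924896240234) [[ 419.1 -273.6]
 [ 654.5 -288.9]
 [ 682.7  144.8]
 [ 447.4  160.2]]
plate z [59.1 58.8 61.  59.4 59.1]
top [576.9  81.6 112.7] n 545 mean [580.4  84.  111.9] circ 580.6390991210938 84.13126373291016 28.67439079284668 med z 111.80345595136976 114.84669659009307
top [568.9 -18.1 108.8] n 516 mean [573.3 -19.8 110.1] circ 573.8850708007812 -19.8299503326416 29.799562454223633 med z 110.43285864517674 112.54630679046232
top [ 564.  -119.9  112.7] n 512 mean [ 566.5 -124.2  111.4] circ 566.1172485351562 -124.20698547363281 29.127958297729492 med z 111.21256678300796 114.06954965751956
scene [581.1  85.4 111.2] n 454 mean [583.2  83.6 112.3] circ 580.8837280273438 86.34600830078125 30.081710815429688 med z 112.76895016901955 114.68556551313522
scene [575.  -18.8 113.2] n 483 mean [575.1 -19.7 112.3] circ 573.9435424804688 -18.952014923095703 28.99598503112793 med z 112.24002295238063 114.42001740970579
scene [ 570.  -124.7  112.2] n 575 mean [ 567.9 -124.1  111.5] circ 567.1697998046875 -123.31036376953125 29.381393432617188 med z 111.60774835760321 113.68564660229205
top [444.5 286.3] [  8   9  13  12 122]
scene [177.7 283.6] [  7   7  14  14 158]
(array([ 501.9, -225.2,  175.4]), np.float64(1.5644893972844818))
```

```bash
cat >> h.py <<'E'
from scipy.spatial.transform import Rotation as Ro
np.set_printoptions(precision=2,suppress=True)
def to(x,y,z):
    s=status.read_state();R=Ro.from_euler('xyz',s['tool_rot']).as_matrix();d=np.array([x,y,z])-s['eef_pos']
    print('t',s['clock'],'pos',np.array(s['eef_pos']),'F',np.array(s['force']),'w',s['width'])
    print('axes x,y,z:',R[:,0],R[:,1],R[:,2]);print('world d',d,'tool d',R.T@d)
E
python3 -c "
from h import *
to(580.7,85,195)"
```

```text
t 0.1 pos [265.26 592.73 194.48] F [0.68 0.3  0.61] w 85.18449370487792
axes x,y,z: [-0. -0. -1.] [-0.91  0.41 -0.  ] [ 0.41  0.91 -0.  ]
world d [ 315.44 -507.73    0.52] tool d [   0.07 -495.35 -334.55]
```

apply_moves(
  targets=[
    [[-5, 0, 0], -10.3, 0],
    [[0, 0, 0], -10.3, 0],
    [[0, 0, 0], 0, 0],
  ],
)

```text
clock: 0.48
eef_pos: [264.6, 591.5, 197.9]
tool_rot: [2.831, 1.565, -1.934]
force: [-0.2, 0.0, -0.4]
width: 32.4
```

```bash
python3 -c "
from h import *
to(580.7,85,195)"
```

```text
t 0.475 pos [264.62 591.55 197.86] F [-0.2   0.04 -0.44] w 32.42568366101854
axes x,y,z: [-0.   -0.01 -1.  ] [-1.    0.05  0.  ] [ 0.05  1.   -0.01]
world d [ 316.08 -506.55   -2.86] tool d [   4.81 -342.04 -489.38]
```

apply_moves(
  targets=[
    [[0, -34, -49], 0, 0],
    [[0, -34, -49], 0, 0],
    [[0, -34, -49], 0, 0],
    [[0, -34, -49], 0, 0],
    [[0, -34, -49], 0, 0],
    [[0, -34, -49], 0, 0],
    [[0, -34, -49], 0, 0],
    [[0, -34, -49], 0, 0],
    [[0, -34, -49], 0, 0],
    [[0, -30, -45], 0, 0],
  ],
)

```text
clock: 1.72
eef_pos: [573.8, 74.4, 196.3]
tool_rot: [2.187, 1.567, -2.606]
force: [0.2, -0.0, 0.7]
width: -0.3
```

```bash
python3 -c "
from h import *
to(580.7,85,130)"
```

```text
t 1.725 pos [573.81  74.43 196.27] F [ 0.2  -0.04  0.74] w -0.31805471239535493
axes x,y,z: [-0. -0. -1.] [-1.    0.08  0.  ] [ 0.08  1.   -0.  ]
world d [  6.89  10.57 -66.27] tool d [66.23 -6.21 11.24]
```

apply_moves(
  targets=[
    [[22, -3, 6], 0, 0],
    [[22, -3, 5], 0, 0],
    [[18, 0, 0], 0, 0],
    [[0, 0, 0], 0, 0],
  ],
)

```text
clock: 2.22
eef_pos: [583.5, 75.9, 132.1]
tool_rot: [2.954, 1.565, -1.868]
force: [-0.6, -0.4, -0.2]
width: -0.0
```

```bash
python3 -c "
from h import *
to(580.7,85,120)
for n in('scene','top'):
    im,d=eyes.get_image(n);cv2.imwrite(f'pics/{n}1.png',im)
a=cv2.imread('pics/scene1.png')[150:330,150:390];cv2.imwrite('pics/scene1c.png',cv2.resize(a,None,fx=3,fy=3))
im,d=eyes.get_image('wrist');cv2.imwrite('pics/wrist1.png',im)
"
```

```text
t 2.225 pos [583.54  75.93 132.05] F [-0.57 -0.38 -0.18] w -0.0006182174360527069
axes x,y,z: [-0.   -0.01 -1.  ] [-0.99  0.11  0.  ] [ 0.11  0.99 -0.01]
world d [ -2.84   9.07 -12.05] tool d [12.    3.8   8.78]
```

View pics/scene1c.png

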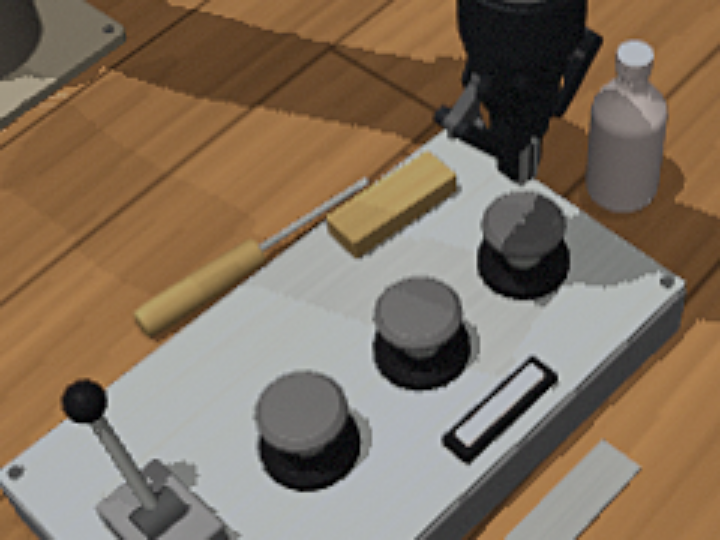

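View pics/wrist1.png

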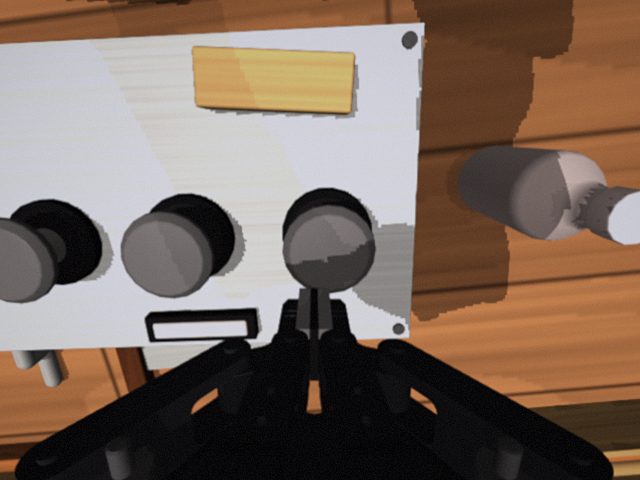

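apply_moves(
  targets=[
    [[6, 3, 6], -1, 0],
    [[6, 1, 3], -1, 0],
    [[0, 0, 0], 0, 0],
  ],
)

```text
clock: 2.75
eef_pos: [582.9, 87.3, 123.0]
tool_rot: [-2.151, 1.564, -0.65]
force: [0.7, 1.0, 0.1]
width: 0.1
```

```bash
python3 -c "
from h import *
to(580.7,85,112)"
```

```text
t 2.75 pos [582.89  87.29 123.05] F [0.65 1.03 0.11] w 0.06836034447952087
axes x,y,z: [ 0.01 -0.   -1.  ] [-1.    0.07 -0.01] [ 0.07  1.   -0.  ]
world d [ -2.19  -2.29 -11.05] tool d [11.04  2.09 -2.39]
```

apply_moves(
  targets=[
    [[3, 2, -2], 0, 0],
    [[2, 0, 0], 0, 0],
    [[1.5, 0, 0], 0, 0],
    [[0, 0, 0], 0, 0],
  ],
)

```text
clock: 3.25
eef_pos: [580.8, 84.8, 116.2]
tool_rot: [-2.162, 1.564, -0.662]
force: [0.2, -1.0, 0.5]
width: 0.2
```

apply_moves(
  targets=[
    [[1.5, 0, 0], 0, 0],
    [[0, 0, 0], 0, 0],
  ],
)

```text
clock: 3.5
eef_pos: [580.9, 84.8, 114.7]
tool_rot: [-2.14, 1.563, -0.64]
force: [0.5, -0.1, 0.8]
width: 0.2
```

apply_moves(
  targets=[
    [[1.5, 0, 0], 0, 0],
    [[0, 0, 0], 0, 0],
  ],
)

```text
clock: 3.75
eef_pos: [581.0, 84.8, 113.2]
tool_rot: [-2.121, 1.563, -0.621]
force: [-0.8, 0.4, -0.2]
width: 0.3
```

apply_moves(
  targets=[
    [[1.5, 0, 0], 0, 0],
    [[0, 0, 0], 0, 0],
  ],
)

```text
clock: 4.0
eef_pos: [581.0, 84.8, 111.5]
tool_rot: [-2.127, 1.563, -0.627]
force: [-0.7, -0.2, -0.6]
width: 0.1
```

apply_moves(
  targets=[
    [[1, 0, 0], 0, 0],
    [[0, 0, 0], 0, 0],
  ],
)

```text
clock: 4.25
eef_pos: [581.0, 84.8, 110.5]
tool_rot: [-2.122, 1.563, -0.622]
force: [0.3, 0.2, -0.9]
width: 0.1
```

apply_moves(
  targets=[
    [[1, 0, 0], 0, 0],
    [[0, 0, 0], 0, 0],
  ],
)

```text
clock: 4.5
eef_pos: [581.1, 84.8, 109.4]
tool_rot: [-2.117, 1.563, -0.616]
force: [-0.2, -0.4, -0.4]
width: 0.3
```

apply_moves(
  targets=[
    [[1, 0, 0], 0, 0],
    [[0, 0, 0], 0, 0],
  ],
)

```text
clock: 4.75
eef_pos: [581.1, 84.8, 108.4]
tool_rot: [-2.109, 1.563, -0.609]
force: [-0.0, 0.6, 0.6]
width: -0.0
```

apply_moves(
  targets=[
    [[1, 0, 0], 0, 0],
    [[0, 0, 0], 0, 0],
  ],
)

```text
clock: 5.0
eef_pos: [581.1, 84.8, 107.3]
tool_rot: [-2.116, 1.563, -0.616]
force: [0.1, -0.3, 0.2]
width: -0.0
```

```bash
python3 -c "
from h import *
for n in('scene','top','wrist'):
    im,d=eyes.get_image(n);cv2.imwrite(f'pics/{n}2.png',im)
    if n=='wrist': print(np.round(np.array(status.read_state()['force']),2))
    if n!='wrist':
        for uv in ([(324,226),(289,252),(250,286)] if n=='scene' else [(285,251),(334,255),(384,257)]): print(n,uv,bydepth(n,[uv],d))
a=cv2.imread('pics/scene2.png')[150:300,220:420];cv2.imwrite('pics/scene2c.png',cv2.resize(a,None,fx=4,fy=4))
"
```

```text
scene (324, 226) [[587.57  77.31 113.78]]
scene (289, 252) [[574.26 -18.08 111.69]]
scene (250, 286) [[ 569.76 -124.6   111.81]]
top (285, 251) [[522.64  52.33 620.7 ]]
top (334, 255) [[568.31 -17.81 114.4 ]]
top (384, 257) [[ 564.08 -119.97  112.17]]
[-0.37  0.11  0.24]
```

View pics/scene2c.png

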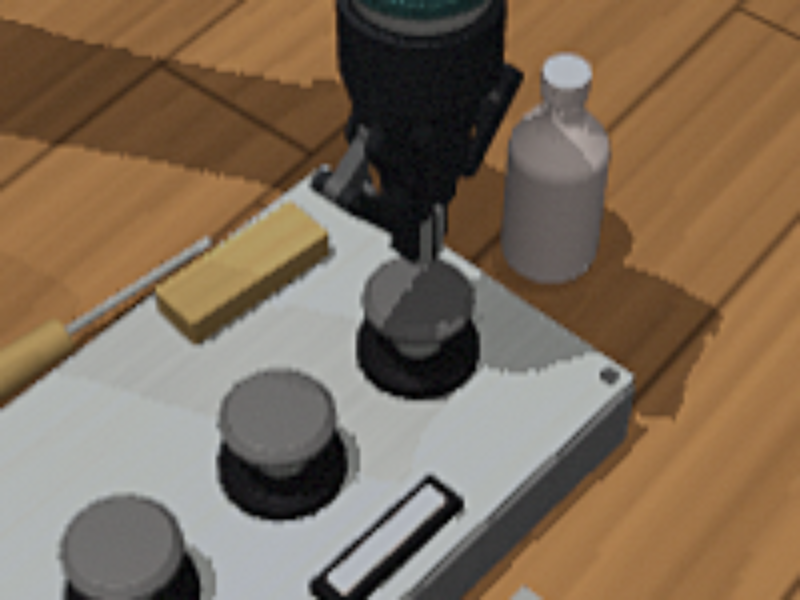

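View pics/wrist2.png

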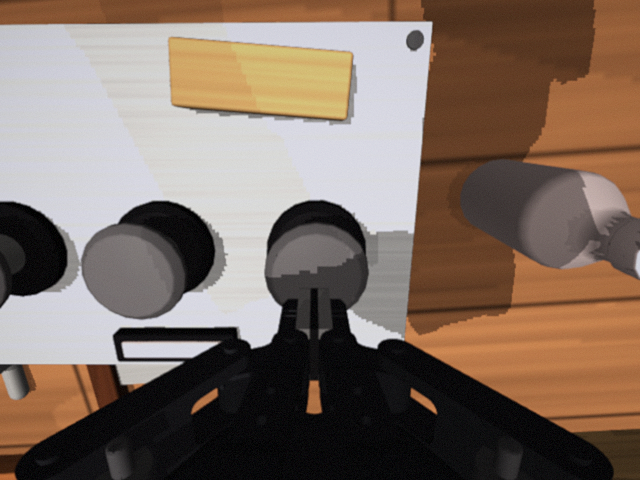

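```bash
python3 -c "
from h import *
p=status.read_state()['eef_pos']
for n in('scene','top','wrist'):
    c=eyes.camera_params(n);K=np.array([[c['fx'],0,c['cx']],[0,c['fy'],c['cy']],[0,0,1.]])
    R=np.array(c['R'])
    P=np.array([p,[580.7,85,112],[573.9,-19.5,112],[580.7,85,60]])
    print(n,cv2.projectPoints(P,cv2.Rodrigues(R)[0],np.array(c['t'],float),K,np.array(c['dist'],float))[0][:,0])
    print(R)
"
```

```text
scene [[323.83 224.33]
 [323.72 222.77]
 [288.39 252.26]
 [323.49 238.01]]
[[ 0.77  0.64 -0.01]
 [ 0.5  -0.61 -0.61]
 [-0.4   0.47 -0.79]]
top [[283.58 249.19]
 [283.35 249.19]
 [334.76 252.38]
 [284.82 251.86]]
[[-0.   -1.    0.02]
 [-0.99  0.   -0.12]
 [ 0.12 -0.02 -0.99]]
wrist [[311.81 277.13]
 [312.01 279.66]
 [123.75 280.09]
 [312.62 248.87]]
[[ 0.07  1.   -0.  ]
 [ 0.95 -0.06  0.31]
 [ 0.3  -0.02 -0.95]]
```

View pics/top2.png

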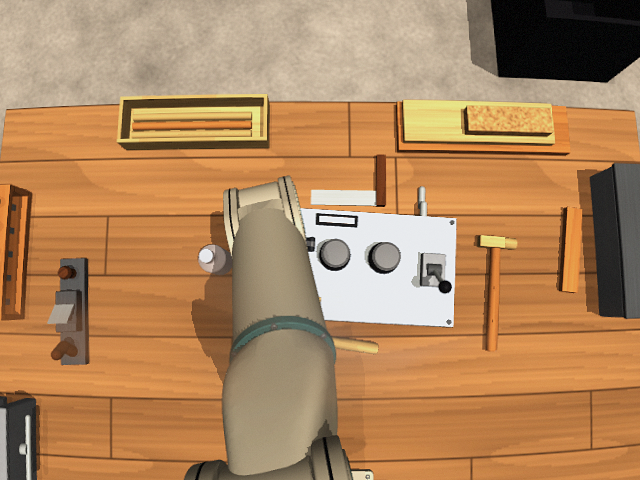

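```bash
python3 -c "
from h import *
s=status.read_state();p=np.array(s['eef_pos']);Rt=Ro.from_euler('xyz',s['tool_rot']).as_matrix()
for n,U in(('wrist',[(308,295),(326,295),(308,310),(326,310)]),('scene',[(326,213),(329,213),(326,209),(323,212),(329,209),(320,212)])):
    im,d=eyes.get_image(n);X=bydepth(n,U,d)
    print(n);print(np.c_[X,(X-p)@Rt])
"
```

```text
wrist
[[569.07  84.45 153.44 -46.09  11.76  -1.4 ]
 [570.04  92.12 152.55 -45.22  11.34   6.33]
 [569.18  84.68 166.11 -58.76  11.58  -1.2 ]
 [569.12  91.73 167.06 -59.73  12.13   5.82]]
scene
[[591.91  77.55 157.65 -50.12 -11.54  -6.68]
 [591.49  88.1  148.03 -40.55 -10.31   3.85]
 [590.59  79.   167.44 -59.93 -10.18  -5.36]
 [587.21  73.77 160.65 -53.13  -7.14 -10.79]
 [591.97  87.08 161.4  -53.91 -10.95   2.82]
 [579.98  73.22 155.98 -48.51   0.07 -11.83]]
```

```bash
cat > tip.py <<'E'
from h import *
s=status.read_state();p=np.array(s['eef_pos']);Rt=Ro.from_euler('xyz',s['tool_rot']).as_matrix()
print('F',np.round(s['force'],2),'p',p)
for n in('scene','wrist'):
    im,d=eyes.get_image(n);yy,xx=np.mgrid[0:480,0:640];o,r=ray(n,np.c_[xx.ravel(),yy.ravel()])
    X=o+r*d.ravel()[:,None];L=(X-p)@Rt;ok=(abs(L[:,1])<20)&(abs(L[:,2])<25)&(d.ravel()>0)
    h,e=np.histogram(L[ok,0],np.arange(-130,60,5));print(n,dict(zip(e[:-1].astype(int).tolist(),h.tolist())))
    print('F',np.round(status.read_state()['force'],2))
E
python3 tip.py
```

```text
F [ 0.68 -0.12  0.64] p [581.2   84.78 107.42]
scene {-130: 29, -125: 29, -120: 31, -115: 30, -110: 24, -105: 29, -100: 16, -95: 47, -90: 45, -85: 26, -80: 11, -75: 12, -70: 18, -65: 20, -60: 22, -55: 22, -50: 23, -45: 8, -40: 4, -35: 0, -30: 0, -25: 0, -20: 0, -15: 0, -10: 249, -5: 91, 0: 9, 5: 0, 10: 0, 15: 0, 20: 0, 25: 14, 30: 138, 35: 34, 40: 3, 45: 1, 50: 0}
F [-0.76 -0.36  0.45]
wrist {-130: 2508, -125: 4203, -120: 3511, -115: 2342, -110: 1677, -105: 1243, -100: 216, -95: 2093, -90: 1763, -85: 1746, -80: 674, -75: 744, -70: 325, -65: 466, -60: 413, -55: 380, -50: 332, -45: 232, -40: 35, -35: 0, -30: 0, -25: 0, -20: 0, -15: 0, -10: 446, -5: 3979, 0: 65, 5: 0, 10: 0, 15: 0, 20: 0, 25: 0, 30: 25, 35: 111, 40: 1, 45: 0, 50: 0}
F [-0.75  0.81 -0.38]
```

The depth from both cameras puts the real fingertips about 38 mm short of the reported TCP, which explains why I felt no contact. I'll go down in small steps and watch the force.

apply_moves(
  targets=[
    [[4, 0, 0], 0, 0],
    [[4, 0, 0], 0, 0],
    [[4, 0, 0], 0, 0],
    [[4, 0, 0], 0, 0],
    [[4, 0, 0], 0, 0],
    [[0, 0, 0], 0, 0],
  ],
)

```text
clock: 6.1
eef_pos: [581.0, 84.7, 85.5]
tool_rot: [-2.181, 1.564, -0.681]
force: [-0.3, -0.3, 0.4]
width: -0.5
```

```bash
python3 tip.py; python3 -c "
from h import *
for n in('scene','wrist'):
    im,d=eyes.get_image(n);cv2.imwrite(f'pics/{n}3.png',im)
a=cv2.imread('pics/scene3.png')[150:300,220:420];cv2.imwrite('pics/scene3c.png',cv2.resize(a,None,fx=4,fy=4))"
```

```text
F [-0.29 -0.26  0.45] p [580.97  84.67  85.54]
scene {-130: 21, -125: 34, -120: 26, -115: 22, -110: 32, -105: 27, -100: 11, -95: 42, -90: 43, -85: 27, -80: 8, -75: 13, -70: 21, -65: 17, -60: 19, -55: 19, -50: 19, -45: 8, -40: 3, -35: 8, -30: 225, -25: 32, -20: 4, -15: 0, -10: 0, -5: 0, 0: 7, 5: 32, 10: 130, 15: 5, 20: 2, 25: 0, 30: 0, 35: 0, 40: 0, 45: 0, 50: 0}
F [-0.18  0.77 -0.37]
wrist {-130: 2941, -125: 4191, -120: 3449, -115: 2280, -110: 1644, -105: 1179, -100: 212, -95: 2215, -90: 1721, -85: 1701, -80: 620, -75: 759, -70: 323, -65: 472, -60: 410, -55: 377, -50: 336, -45: 219, -40: 15, -35: 0, -30: 3787, -25: 604, -20: 5, -15: 0, -10: 0, -5: 0, 0: 0, 5: 0, 10: 232, 15: 29, 20: 0, 25: 0, 30: 0, 35: 0, 40: 0, 45: 0, 50: 0}
F [-0.54  0.04  0.1 ]
```

View pics/scene3c.png

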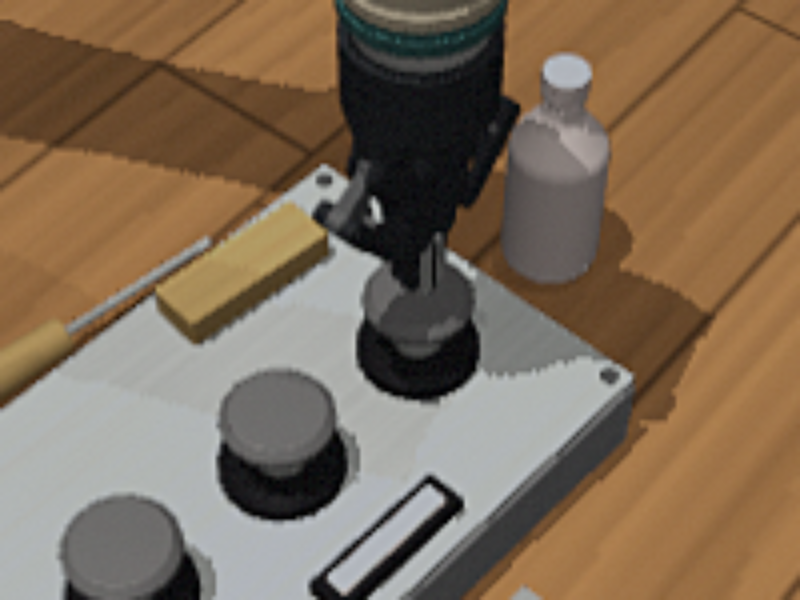

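The tip is centred over the left cap at about crop (425,290), roughly 10 mm above it, and the cap hasn't moved.

apply_moves(
  targets=[
    [[3, 0, 0], 0, 0],
    [[3, 0, 0], 0, 0],
    [[0, 0, 0], 0, 0],
  ],
)

```text
clock: 6.68
eef_pos: [581.6, 84.8, 80.0]
tool_rot: [-2.028, 1.563, -0.528]
force: [-0.1, -1.3, 0.2]
width: 0.0
```

apply_moves(
  targets=[
    [[1, 0, 0], 0, 0],
    [[0, 0, 0], 0, 0],
  ],
)

```text
clock: 6.92
eef_pos: [581.7, 84.8, 78.9]
tool_rot: [-2.03, 1.563, -0.53]
force: [0.2, -0.2, 0.4]
width: 0.2
```

apply_moves(
  targets=[
    [[1, 0, 0], 0, 0],
    [[0, 0, 0], 0, 0],
  ],
)

```text
clock: 7.18
eef_pos: [581.7, 84.7, 77.9]
tool_rot: [-2.024, 1.562, -0.524]
force: [-0.8, 0.7, 0.4]
width: -0.2
```

apply_moves(
  targets=[
    [[1, 0, 0], 0, 0],
    [[0, 0, 0], 0, 0],
  ],
)

```text
clock: 7.42
eef_pos: [582.0, 84.8, 77.2]
tool_rot: [-1.981, 1.562, -0.481]
force: [-1.2, -1.1, 2.1]
width: 0.2
```

apply_moves(
  targets=[
    [[1, 0, 0], 0, 0],
    [[0, 0, 0], 0, 0],
  ],
)

```text
clock: 7.68
eef_pos: [582.0, 84.8, 76.7]
tool_rot: [-1.97, 1.562, -0.47]
force: [-0.1, -1.0, 2.9]
width: -0.1
```

apply_moves(
  targets=[
    [[1, 0, 0], 0, 0],
    [[0, 0, 0], 0, 0],
  ],
)

```text
clock: 7.92
eef_pos: [582.0, 84.8, 75.9]
tool_rot: [-1.962, 1.562, -0.462]
force: [-0.9, -0.2, 3.4]
width: -0.2
```

apply_moves(
  targets=[
    [[1, 0, 0], 0, 0],
    [[0, 0, 0], 0, 0],
  ],
)

```text
clock: 8.18
eef_pos: [582.0, 84.8, 75.2]
tool_rot: [-1.952, 1.562, -0.452]
force: [-1.8, -0.2, 6.0]
width: 0.4
```

apply_moves(
  targets=[
    [[1, 0, 0], 0, 0],
    [[0, 0, 0], 0, 0],
  ],
)

```text
clock: 8.43
eef_pos: [582.0, 84.8, 74.5]
tool_rot: [-1.954, 1.562, -0.453]
force: [-2.0, -0.8, 5.9]
width: -0.4
```

apply_moves(
  targets=[
    [[1, 0, 0], 0, 0],
    [[0, 0, 0], 0, 0],
  ],
)

```text
clock: 8.68
eef_pos: [582.0, 84.8, 73.9]
tool_rot: [-1.94, 1.562, -0.44]
force: [-1.2, -1.4, 6.1]
width: 0.1
```

apply_moves(
  targets=[
    [[1, 0, 0], 0, 0],
    [[0, 0, 0], 0, 0],
  ],
)

```text
clock: 8.93
eef_pos: [582.0, 84.8, 73.3]
tool_rot: [-1.933, 1.561, -0.433]
force: [-1.1, -0.3, 5.7]
width: 0.1
```

apply_moves(
  targets=[
    [[1, 0, 0], 0, 0],
    [[0, 0, 0], 0, 0],
  ],
)

```text
clock: 9.18
eef_pos: [582.0, 84.8, 72.6]
tool_rot: [-1.931, 1.561, -0.431]
force: [-1.8, 0.2, 6.4]
width: 0.0
```

apply_moves(
  targets=[
    [[1, 0, 0], 0, 0],
    [[0, 0, 0], 0, 0],
  ],
)

```text
clock: 9.43
eef_pos: [582.0, 84.8, 72.0]
tool_rot: [-1.919, 1.561, -0.419]
force: [-1.5, -0.1, 4.9]
width: 0.3
```

apply_moves(
  targets=[
    [[1, 0, 0], 0, 0],
    [[0, 0, 0], 0, 0],
  ],
)

```text
clock: 9.68
eef_pos: [582.0, 84.7, 71.1]
tool_rot: [-1.917, 1.561, -0.417]
force: [-1.6, 0.2, 4.6]
width: 0.3
```

apply_moves(
  targets=[
    [[1, 0, 0], 0, 0],
    [[0, 0, 0], 0, 0],
  ],
)

```text
clock: 9.93
eef_pos: [582.0, 84.8, 70.1]
tool_rot: [-1.918, 1.561, -0.419]
force: [-0.8, 0.2, 3.6]
width: 0.1
```

apply_moves(
  targets=[
    [[1, 0, 0], 0, 0],
    [[0, 0, 0], 0, 0],
  ],
)

```text
clock: 10.18
eef_pos: [582.0, 84.8, 68.9]
tool_rot: [-1.919, 1.561, -0.419]
force: [-1.2, 0.6, 3.2]
width: -0.1
```

apply_moves(
  targets=[
    [[1, 0, 0], 0, 0],
    [[0, 0, 0], 0, 0],
  ],
)

```text
clock: 10.42
eef_pos: [582.0, 84.7, 67.4]
tool_rot: [-1.928, 1.561, -0.428]
force: [-0.1, 0.5, 1.2]
width: 0.0
```

apply_moves(
  targets=[
    [[0.6, 0, 0], 0, 0],
    [[0, 0, 0], 0, 0],
  ],
)

```text
clock: 10.68
eef_pos: [582.0, 84.8, 66.4]
tool_rot: [-1.935, 1.562, -0.435]
force: [-0.2, 0.1, 1.1]
width: -0.0
```

```bash
cat > look.py <<'E'
import sys
from h import *
k=sys.argv[1]
im,d=eyes.get_image('scene');np.save(f'scene{k}.npy',d);cv2.imwrite(f'pics/scene{k}.png',im)
a=im[150:300,220:420];cv2.imwrite(f'pics/scene{k}c.png',cv2.resize(a,None,fx=4,fy=4))
d0=np.load('scene0.npy');yy,xx=np.mgrid[262:310,290:345]
for D in(d0,d):
    X=bydepth('scene',np.c_[xx.ravel(),yy.ravel()],D);I=cv2.imread('pics/scene0.png' if D is d0 else f'pics/scene{k}.png')[262:310,290:345].min(2).ravel()
    g=(I>190);print('all',np.percentile(X[:,2],[5,50,90,95,99]))
s=status.read_state();print(s['clock'],np.round(s['force'],2),np.round(s['eef_pos'],1))
E
python3 look.py 4
```

```text
all [  1.46  60.72  73.81  75.13 107.87]
all [  1.63  60.79  76.59  79.49 108.  ]
10.725 [0.56 0.29 0.19] [582.   84.8  66.4]
```

View pics/scene4c.png

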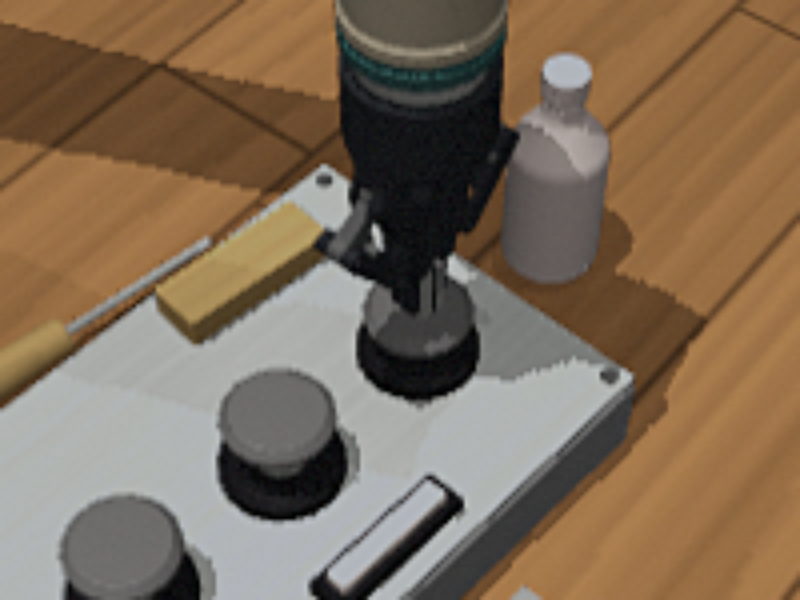

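The left cap is lower and the tell-tale bar at crop (385,535) has risen about 4 mm, so it's just short of the snap.

apply_moves(
  targets=[
    [[0.5, 0, 0], 0, 0],
    [[0, 0, 0], 0, 0],
  ],
)

```text
clock: 10.98
eef_pos: [582.0, 84.7, 65.7]
tool_rot: [-1.951, 1.562, -0.451]
force: [-0.2, -0.3, 0.1]
width: 0.2
```

```bash
python3 look.py 5
```

```text
all [  1.46  60.72  73.81  75.13 107.87]
all [  1.65  60.8   83.7   86.16 109.2 ]
11.025 [0.05 0.56 0.16] [582.   84.7  65.7]
```

View pics/scene5c.png

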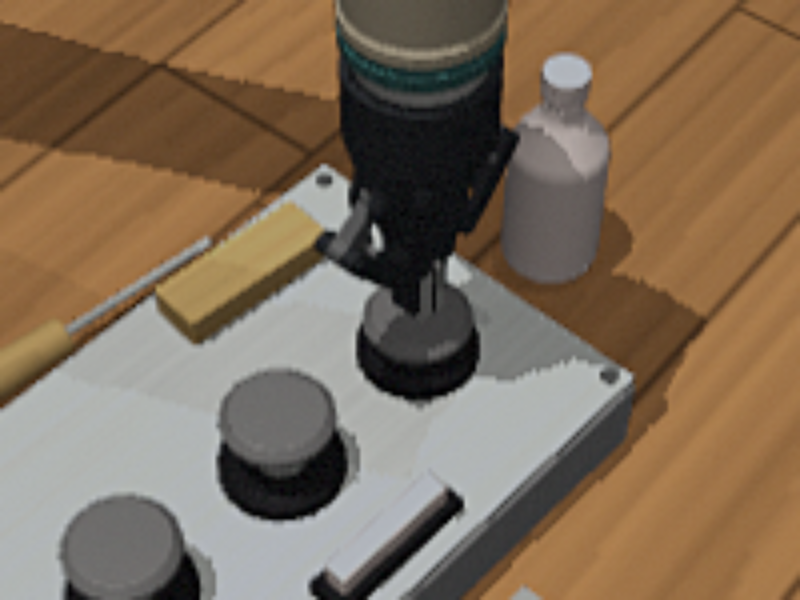

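The tell-tale bar stands about 11 mm proud and the force is zero, so the left relay has snapped. I'll retract straight up.

apply_moves(
  targets=[
    [[-3, 0, 0], 0, 0],
    [[-8, 0, 0], 0, 0],
    [[-15, 0, 0], 0, 0],
    [[-25, 0, 0], 0, 0],
    [[-25, 0, 0], 0, 0],
    [[-20, 0, 0], 0, 0],
    [[0, 0, 0], 0, 0],
  ],
)

```text
clock: 11.9
eef_pos: [582.4, 85.4, 169.9]
tool_rot: [-1.737, 1.558, -0.237]
force: [-0.2, -0.7, -0.4]
width: -0.1
```

```bash
python3 look.py 6;python3 -c "
from h import *
to(450,-222.5,165)"
```

```text
all [  1.46  60.72  73.81  75.13 107.87]
all [  1.41  60.73  83.61  85.96 108.51]
11.95 [-0.22 -0.26 -0.34] [581.6  85.3 168.9]
t 11.95 pos [581.65  85.25 168.89] F [-0.22 -0.26 -0.34] w 0.2218840497489503
axes x,y,z: [ 0.01 -0.   -1.  ] [-1.    0.07 -0.01] [ 0.07  1.   -0.  ]
world d [-131.65 -307.75   -3.89] tool d [   3.48  109.57 -316.29]
```

View pics/scene6c.png

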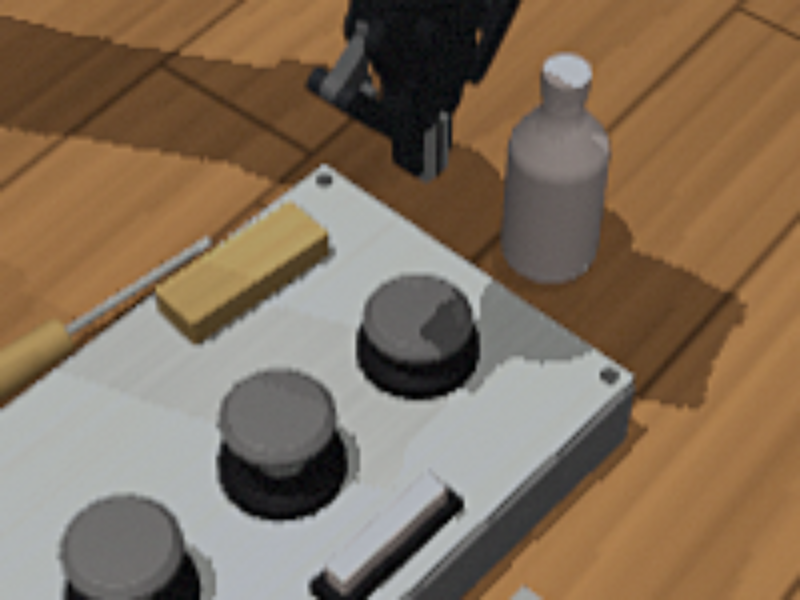

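The left cap stays down and the tell-tale stays up. Next I'll move to a point in front of the lever.

apply_moves(
  targets=[
    [[0, 20, -30], 0, 0],
    [[0, 20, -40], 0, 0],
    [[0, 20, -40], 0, 0],
    [[0, 20, -40], 0, 0],
    [[0, 20, -40], 0, 0],
    [[0, 8, -40], 0, 0],
    [[0, 0, -40], 0, 0],
    [[0, 0, -30], 0, 0],
    [[0, 0, 0], 0, 0],
  ],
)

```text
clock: 13.08
eef_pos: [443.4, -213.5, 161.8]
tool_rot: [2.438, 1.57, -2.343]
force: [0.6, 0.8, -0.9]
width: 0.1
```

```bash
python3 -c "
from h import *
to(450,-222.5,120)"
```

```text
t 13.075 pos [ 443.43 -213.47  161.76] F [ 0.57  0.77 -0.86] w 0.11808050680579338
axes x,y,z: [-0. -0. -1.] [-1.    0.07  0.  ] [ 0.07  1.   -0.  ]
world d [  6.57  -9.03 -41.76] tool d [41.76 -7.2  -8.53]
```

apply_moves(
  targets=[
    [[14, -3, -4], 0, 0],
    [[14, -3, -4], 0, 0],
    [[12, 0, 0], 0, 0],
    [[0, 0, 0], 0, 0],
  ],
)

```text
clock: 13.58
eef_pos: [448.5, -218.3, 117.0]
tool_rot: [1.073, 1.566, 2.579]
force: [0.6, 0.7, 0.2]
width: -0.3
```

```bash
python3 -c "
from h import *
to(478,-224,120)
im,d=eyes.get_image('scene');cv2.imwrite('pics/s7.png',cv2.resize(im[220:400,100:340],None,fx=3,fy=3))"
```

```text
t 13.575 pos [ 448.48 -218.34  117.04] F [0.55 0.67 0.22] w -0.2870086044779383
axes x,y,z: [-0.  0. -1.] [-1.    0.06  0.  ] [0.06 1.   0.  ]
world d [29.52 -5.66  2.96] tool d [ -3.11 -29.81  -3.74]
```

View pics/s7.png

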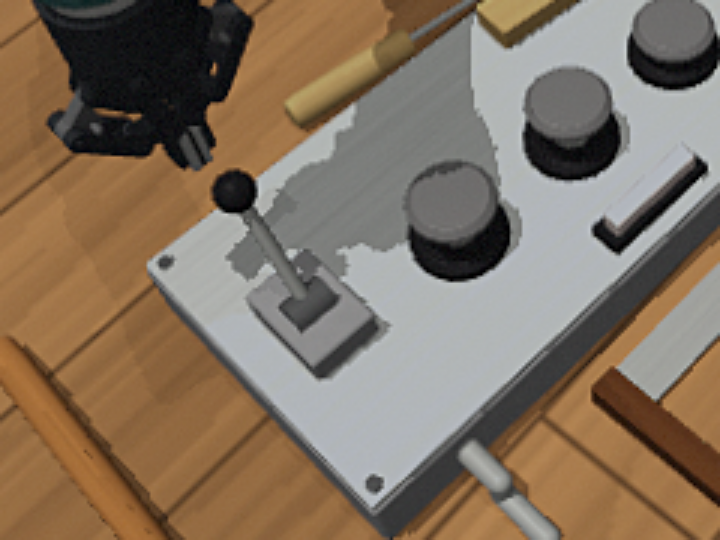

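The fingertips, at about crop (195,160), are just in front of the ball at (235,192). I'll push slowly.

apply_moves(
  targets=[
    [[0, -8, -4], 0, 0],
    [[0, -8, -1], 0, 0],
    [[0, -7, 0], 0, 0],
    [[0, -7, 0], 0, 0],
    [[0, -7, 0], 0, 0],
    [[0, -7, 0], 0, 0],
    [[0, -7, 0], 0, 0],
  ],
)

```text
clock: 14.5
eef_pos: [503.3, -227.2, 118.7]
tool_rot: [0.971, 1.568, 2.478]
force: [-0.4, -0.2, 0.2]
width: 0.0
```

apply_moves(
  targets=[
    [[0, -6, 0], 0, 0],
    [[0, -6, 0], 0, 0],
    [[0, -6, 0], 0, 0],
    [[0, -6, 0], 0, 0],
  ],
)

```text
clock: 15.0
eef_pos: [529.1, -228.8, 118.6]
tool_rot: [0.922, 1.568, 2.429]
force: [-0.0, -0.8, 0.7]
width: -0.0
```

```bash
python3 -c "
from h import *
to(562,-229,120)
im,d=eyes.get_image('scene');cv2.imwrite('pics/s8.png',cv2.resize(im[220:400,100:340],None,fx=3,fy=3))"
```

```text
t 15.0 pos [ 529.11 -228.84  118.59] F [-0.01 -0.83  0.68] w -0.03933994663178717
axes x,y,z: [-0.  0. -1.] [-1.    0.06  0.  ] [0.06 1.   0.  ]
world d [32.89 -0.16  1.41] tool d [ -1.47 -32.83   1.95]
```

View pics/s8.png

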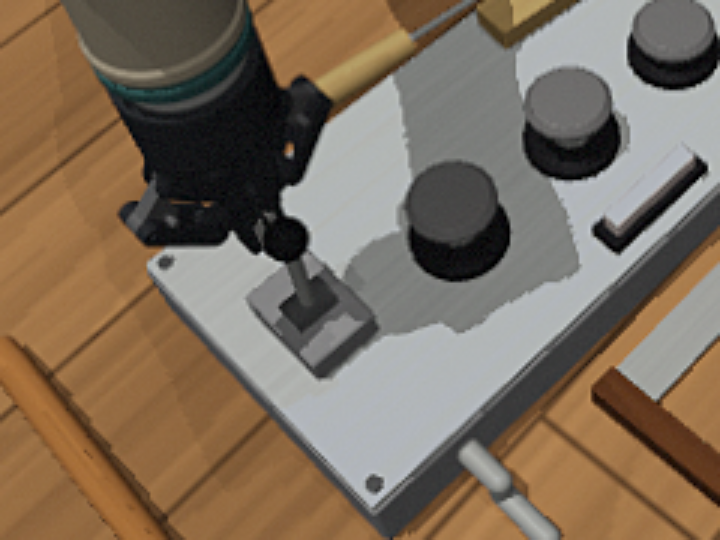

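The ball, now at (287,238), is moving ahead of the fingers. I'll keep pushing.

apply_moves(
  targets=[
    [[0, -5, 0], 0, 0],
    [[0, -5, 0], 0, 0],
    [[0, -5, 0], 0, 0],
    [[0, -4, 0], 0, 0],
  ],
)

```text
clock: 15.55
eef_pos: [549.7, -230.1, 118.1]
tool_rot: [0.903, 1.568, 2.41]
force: [-1.3, 0.2, -1.3]
width: -0.0
```

apply_moves(
  targets=[
    [[0, -3, 0], 0, 0],
    [[0, -3, 0], 0, 0],
  ],
)

```text
clock: 15.8
eef_pos: [556.0, -230.4, 118.0]
tool_rot: [0.978, 1.568, 2.485]
force: [0.2, 0.5, -0.9]
width: -0.1
```

apply_moves(
  targets=[
    [[0, -3, 0], 0, 0],
    [[0, -2, 0], 0, 0],
  ],
)

```text
clock: 16.05
eef_pos: [561.2, -230.8, 117.9]
tool_rot: [1.002, 1.568, 2.509]
force: [-0.9, -0.7, -0.2]
width: -0.2
```

apply_moves(
  targets=[
    [[0, -2, 0], 0, 0],
    [[0, 0, 0], 0, 0],
  ],
)

```text
clock: 16.3
eef_pos: [563.4, -230.9, 117.9]
tool_rot: [1.004, 1.568, 2.512]
force: [-0.2, 0.0, -0.5]
width: 0.1
```

apply_moves(
  targets=[
    [[0, -2, 0], 0, 0],
    [[0, 0, 0], 0, 0],
  ],
)

```text
clock: 16.55
eef_pos: [563.3, -230.9, 117.8]
tool_rot: [1.255, 1.564, 2.762]
force: [-2.3, 0.9, 1.1]
width: -0.1
```

apply_moves(
  targets=[
    [[0, -1.5, 0], 0, 0],
    [[0, 0, 0], 0, 0],
  ],
)

```text
clock: 16.8
eef_pos: [563.2, -230.9, 117.8]
tool_rot: [1.311, 1.561, 2.818]
force: [-2.4, 0.9, 2.2]
width: 0.0
```

apply_moves(
  targets=[
    [[0, -4, 0], 0, 0],
    [[0, -4, 0], 0, 0],
  ],
)

```text
clock: 17.05
eef_pos: [562.9, -230.8, 117.7]
tool_rot: [1.402, 1.544, 2.907]
force: [-13.8, 2.1, 12.4]
width: 0.1
```

```bash
cat > lev.py <<'E'
from h import *
im,d=eyes.get_image('scene');cv2.imwrite('pics/s9.png',cv2.resize(im[220:400,100:340],None,fx=3,fy=3))
print(np.round(status.read_state()['force'],1))
w=(im[270:345,170:240].max(2)<40).astype(np.uint8)
_,lab,st,ce=cv2.connectedComponentsWithStats(w)
for k in range(1,len(st)):
    if st[k,4]>60: print(ce[k]+[170,270],st[k])
E
python3 lev.py
```

```text
[-12.1   1.5  11.2]
[193.22 292.73] [   0    0   54   55 1961]
```

View pics/s9.png

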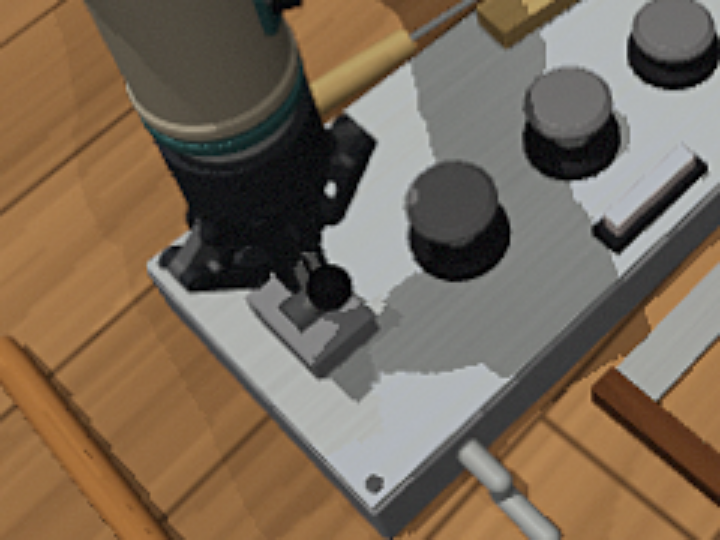

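The ball, at crop (330,288), is hard against the stop with about 14 N on it. I'll back off and check.

apply_moves(
  targets=[
    [[0, 4, 0], 0, 0],
    [[0, 10, 0], 0, 0],
    [[0, 20, 0], 0, 0],
    [[-10, 25, 0], 0, 0],
    [[-30, 20, 0], 0, 0],
    [[-30, 20, 0], 0, 0],
    [[-30, 0, 0], 0, 0],
    [[0, 0, 0], 0, 0],
  ],
)

```text
clock: 18.1
eef_pos: [468.8, -225.4, 223.3]
tool_rot: [1.407, 1.561, 2.914]
force: [0.4, 0.1, -0.4]
width: -0.4
```

```bash
python3 look.py 10; python3 - <<'E'
from h import *
im=cv2.imread('pics/scene10.png');cv2.imwrite('pics/s10.png',cv2.resize(im[200:400,100:340],None,fx=3,fy=3))
w=(im[305:330,198:225].max(2)<45).astype(np.uint8)
_,lab,st,ce=cv2.connectedComponentsWithStats(w);k=1+np.argmax(st[1:,4]);u=ce[k]+[198,305];print(u,st[k])
ex=np.array([.998,-.065]);
for z in(166,170,174):
    P=plane('scene',[u],z)[0];r=(P[:2]-[550.9,-64.4])@ex;print(z,P,'xc',r,'ang',np.arctan2(r,z-82))
to(0,0,0)
E
```

```text
all [  1.46  60.72  73.81  75.13 107.87]
all [  1.39  60.71  83.3   85.97 107.54]
18.15 [-0.62  0.57 -0.87] [ 467.6 -225.   222. ]
[209.01 315.74] [  4   3  15  17 185]
166 [ 586.31 -229.74  166.  ] xc 46.08673497087254 ang 0.5018073868160299
170 [ 588.52 -230.67  170.  ] xc 48.34951925132851 ang 0.5024026859206744
174 [ 590.72 -231.6   174.  ] xc 50.612303531784484 ang 0.5029458800172828
t 18.15 pos [ 467.58 -224.97  221.97] F [-0.62  0.57 -0.87] w 0.327093990769068
axes x,y,z: [-0.01  0.   -1.  ] [-1.    0.06  0.01] [0.06 1.   0.  ]
world d [-467.58  224.97 -221.97] tool d [228.62 478.21 193.81]
```

View pics/s10.png

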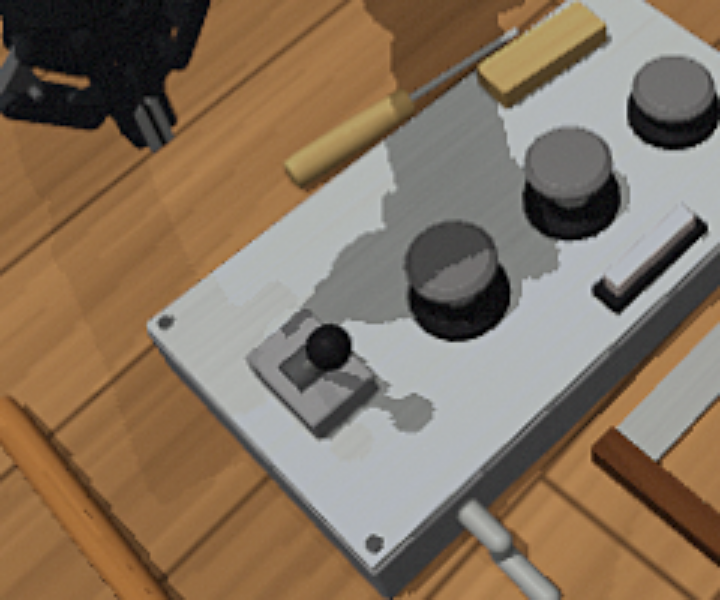

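The lever stands at +0.50 rad from vertical, which is fully over. The left cap is down, the tell-tale is up about 11 mm, and the arm is clear of everything.

```bash
python3 -c "
from cell import ctrl
print(ctrl.finish_job())"
```

```text
the job is handed in; nothing more can be done
None
```

The left relay was the tripped one. I reset it, then pushed the lever fully over to the back, and handed the job in at about 18 s. `finish_job` gave no verdict.

- **Reset:** I pressed the left button in steps of 1 mm or less. The force rose to about 6.4 N, fell to zero about 12 mm down and the button snapped. I stopped there and retracted. The cap stayed down, and the tell-tale bar stayed up by about 11 mm measured by depth, against about 12 mm expected. I never touched the other two buttons.
- **Lever:** I pushed it with the closed fingers until it met the stop, with a peak of about 14 N along the push and 12 N upwards. After backing off, the ball stood 0.50 rad behind vertical. That matches 1.0 if the travel runs evenly from 0.5 rad in front to 0.5 rad behind, which I assumed.
- **Disagreement:** The real fingertips were about 36–40 mm short of the reported TCP, according to both cameras' depth and where contact happened. I corrected for this before pressing.
- **Other checks:** The arm ended clear of everything. The offcut, chisel, mallet and try square looked unmoved in the last picture. The bottle was outside that crop, but it looked unmoved after the reset. I did not measure any of them.

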